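# Take the milling jar off the bench glaze mill

### The job

Take the full milling jar off the glaze mill: push the red lock button fully in until it stays down, turn the jar anticlockwise (seen from above) about a quarter turn, pulling up lightly, until you feel its lugs come free of the bayonet, then lift it straight off and stand it upright on the middle of the round plywood bat. Feel your way and do not force the button or the bayonet; keep the jar upright, do not drop it, and leave the other things on the table where they are.

Things in the scene. Friction and masses are not known exactly. Their poses are not given: they have to be found in the camera images.
- mill: Bench glaze mill, fixed: a white motor base 215 x 150 mm, its deck 85 mm above the table. Origin: on the table straight under the jar's axis; z up; the red lock button lies towards its -x. The base reaches from x = -133 to +83 and y = -75 to +75 mm. The mill, its button included, stands at most 30 N from the fingers, and its jar mount (pins, tabs, seat) at most 60 N from the jar.
- button (a joint): Travel of the red lock button, m: 0 = out (locked), grows as it is pushed straight down; 0.008 = hard end. Pushing takes up to 4 to 5 N, then a spring catch snaps it in (past half way) and it stays in by itself at about 0.007; pushed less, it springs back out.
- button_top (a point): Centre of the top face of the red lock button (24 mm across), 115 mm above the table when out, 88 mm from the jar's axis. It stands 10 mm proud of a grey ring-shaped boss 38 mm across; nothing else is within 35 mm of it.
- jar: Closed full milling jar, steel with black foot and lid, loose, 0.28 to 0.44 kg. Round body 60 mm across from 18 to 82 mm above the origin; below it a foot 54 mm across with two lugs along its x axis (70 mm over both, 22 wide, 3 to 8 mm up). Red dot on the lid towards +x. Origin: centre of its underside; z up. Locked: underside 87.5 mm above the table, x along the mill's x.
- bat: Round plywood bat, 150 mm across and 12 mm thick, fixed flat on the table, with a cork disc in the middle; here the jar is to stand. Origin: centre of its underside; top at z = 12 mm.
- tub: White glaze tub with a pale green lid, 101 mm across, 114 mm high, loose. Leave alone. Origin: centre of its underside.
- vase: Clay vase, 94 mm across its rim, 100 mm high, loose, standing on a cream banding wheel (200 mm across, top 65 mm above the table). Leave alone. Origin: centre of its underside.
- red_lid: Shallow red plastic lid lying open side up, 100 mm across, 16 mm high, loose. Leave alone. Origin: centre of its underside.
- brush: Orange glaze brush, 200 mm long, about 11 mm high, lying loose along its x axis. Leave alone. Origin: under its middle.
- mount (a point): Bayonet ring of the mill: point on the jar's axis level with the ring's top, 101.5 mm above the table. Metal ring 98 mm across; two tabs hold the jar's lugs down. Lock pins block turning till the button is in. Then it turns anticlockwise from above; somewhere from 52 to 92 degrees (differs each time, in no pose, must be felt) the lugs stand in two gaps and it lifts off.
- seat_top (a point): Point on the mill's axis at the top of the sprung rubber seat under the locked jar, 87.5 mm above the table. The seat pushes the jar up with about 9 N, so it drags a little while turned. More than about 4 degrees either side of the gaps the lugs catch under the tabs again (hard end at about 130 degrees). In the gaps a jar let go pops up 2.5 mm. About 2 mm of sideways play.
There are look-alikes about, which are no part of the job. Leave any blue or green look-alike of the jar alone.

How it is judged:
On the way, in this order (a step that is already met when the one before it is completed fails the run):
1. the lock button is pushed in (over 6 mm) with the jar still locked in the mill (value of joint button above 0.006 m and angle between the x axis of jar and the x axis of mill, either way round below 0.3 rad and z of jar in the frame of mill below 0.092 m), for 0.2 s.
2. the jar, still seated in the mount, has been turned more than 43 degrees (angle between the x axis of jar and the x axis of mill, either way round above 0.75 rad and z of jar in the frame of mill below 0.094 m and horizontal distance between jar and mill below 0.006 m), for 0.1 s.
3. the jar is lifted off, more than 20 mm above its seat, upright (z of jar in the frame of mill above 0.108 m and angle between jar's own z axis and vertical below 0.35 rad), for 0.1 s.
At the end, for the whole second after the job is handed in: The jar stands upright (within about 5 degrees) and at rest on the plywood bat, its axis within 30 mm of the bat's centre, released (horizontal distance between jar and bat below 0.03 m and z of jar in the frame of bat between 0.009 and 0.016 m and angle between jar's own z axis and vertical below 0.08 rad and linear speed of jar below 0.02 m/s); the robot touches nothing.
It fails at once if the jar is forced in its mount: more than 60 N between the jar and the mill (lock pins, bayonet tabs, seat) (contact force between jar and mill above 60 N).
It fails at once if the fingers press on the mill or its button with more than 30 N (contact force between the fingers and mill above 30 N).
It fails at once if the jar is tipped more than 20 degrees (angle between jar's own z axis and vertical above 0.35 rad).
It fails at once if the jar is dropped (faster than 0.4 m/s with no finger on it) or banged down on the bat (over 40 N) ((linear speed of jar above 0.4 m/s and contact force between the fingers and jar below 0.05 N) or contact force between jar and bat above 40 N).
It fails at once if a bystander is moved more than 15 mm (distance of any of tub, vase, red_lid, brush from where it was at the start of the episode above 0.015 m).
It also fails if it takes over 72 s, if anything falls off the work surface, if the arm or the gripper's body presses on something with over 40 N, if the wrist force passes 120 N, or if a joint passes its speed limit or range.

### The arm

A 6-joint arm with a two-finger parallel gripper is mounted at the origin on the work surface. World frame = base frame: x ahead of the robot, y to its left, z up, the work surface at z = 0. Lengths are in m, angles in rad, forces in N, time in s.
With the tool pointing down it reaches from about 0.35 to 0.875 m from the base axis. Payload 4.2 kg.
Tool frame: the origin (TCP) lies at the very end of the fingers, on their centre line; the grasp point (between the pads) lies behind it (robot.pinch_z is the z of the grasp point in the tool frame, in m); z points along the fingers, y is the line along which they close (so a half turn about z gives the same grasp; the last joint's range is limited). The gripper opens to 85 mm and grips with 20 to 120 N. Pads are 22 mm wide; open, the fingers measure 114 mm over their backs; the gripper's body (76 mm by 85 mm) begins 54 mm behind the grasp point. The pads swing forward as they close: fully open they stand 13 mm farther back than shut.
Start: joints at [1.57, 0.385, 0.008, 0, -1.194, -0.259], TCP at [0.161, 0.604, 0.231] pointing down, gripper open.
Joint ranges: [-3.14, 3.14], [-1.21, 2.06], [-1.07, 1.41], [-3.16, 2.05], [-2.99, -0.16], [-3.1, 3.1]. Speed limits (rad/s): [2.79, 2.79, 3.14, 3.14, 3.14, 3.14].

### API

Orientations are given as a unit quaternion [w, x, y, z].
In Python, from cell import robot, optics gives the robot as it stands.
- The arm moves only by the shell command python3 -m jog 'ROWS' [FORCE]. ROWS is JSON, a list of rows, each a list of 7 numbers: the turn, a rotation vector about the tool's x, y, z as a fraction of full scale, then the shift along the tool's x, y, z as a fraction of full scale, then the gripper's target within -1 to 1 (fully open at 1, half-way at 0, shut at -1). A call has 1 to 12 rows; each row is the pose to reach, as a shift and turn from the pose commanded when the call began, along the tool's axes at that moment; what a row does not reach only later rows make up. Full scale, the value 1, is 100 mm for a shift and 30 degrees for a turn. A row lasts 1/10 s, in which the tool goes at most 50 mm and 8.59 degrees, less where a joint would pass 70% of its speed; a pose out of reach is approached as far as the arm can. A call with a number of a shift or a turn outside -1 to 1 is refused whole. A call with a gripper value outside its range is refused whole. The fingers move at their own pace and stop on an object; FORCE is the grip in N (left out, the last holds). Time passes only in rows, so rows that repeat a pose let the fingers close. It gives the time, the measured TCP pose, the force, the opening and the grip force at its end, in the units of the state.
- robot.get_obs(): the state, without advancing time (a new reading comes with each control period).
- optics.get_image(name): name is "scene" or "top"; returns (picture, depth): 400x640x3 uint8, red, green, blue; 400x640 float32, m along the optical axis (not along the pixel's ray), 0 where there is no reading.
- optics.get_calibration(name): a dict with "camera_matrix" (3x3 intrinsics, pixels), "k1" (the pictures are not rectified: a ray, as slopes to the right and down, at radius r is drawn at 1 + k1 r^2 times it, then the intrinsics apply), "world_from_camera" (4x4, takes a point from camera to world coordinates). Camera axes: x right, y down, z forward; pixel columns grow to the right and rows downward; lengths in m; the calibration is good to about 2 mm. A picture is of the moment at which its call begins. get_calibration takes no time and is no camera call.
- robot.sign_off(): hands the job in; it is judged then, once.
The state is a dict: "time_s": time; "q": joint angles; "qd": joint speeds; "effort": joint torques, N m; "position": TCP position; "eef_rot": TCP orientation; "ft_force": force on the tool from outside, world axes, zero at the start; "torque": the same for the moment, N m; "width": opening from 0.0 (shut) to 1.0 (fully open); "grip_force": force on a finger pad.
Only numpy, scipy, OpenCV 4.12 (cv2) and the standard library are available. Lean on these libraries where they do the work, as an engineer would, in place of code of your own. Each camera call takes 0.05 s, during which the arm holds its last target. There are 200 camera calls.

## Working session

There is one attempt and no reset: what is moved stays moved. The work goes in short steps, Python scripts to look and compute and a shell command to move; the robot and the scene stay as the last step left them, time stands still between calls to the robot, and variables do not carry over. Pictures are saved under pics/ and viewed, at most 10 in all, crops included, and the job is handed in when it is done.

```bash
ls; mkdir -p pics; python3 - <<'E'
from cell import robot, optics
import cv2,numpy as np
for n in("scene","top"):
    im,d=optics.get_image(n); np.savez(f"{n}.npz",im=im,d=d)
    cv2.imwrite(f"pics/{n}0.png",im[:,:,::-1])
    c=optics.get_calibration(n); print(n,c)
o=robot.get_obs(); print(o, robot.pinch_z)
E
```

```text
pics
scene {'camera_matrix': array([[439.73758066,   0.        , 318.19725985],
       [  0.        , 439.73758066, 197.69812834],
       [  0.        ,   0.        ,   1.        ]]), 'k1': -0.10566886097159753, 'world_from_camera': array([[-0.46841758,  0.6095073 , -0.63959818,  1.36208734],
       [ 0.88333359,  0.30873393, -0.35271113,  0.37036374],
       [-0.01751435, -0.73019464, -0.68301466,  0.86817074],
       [ 0.        ,  0.        ,  0.        ,  1.        ]])}
top {'camera_matrix': array([[420.59242871,   0.        , 319.50220557],
       [  0.        , 420.59242871, 200.28347842],
       [  0.        ,   0.        ,   1.        ]]), 'k1': -0.04037851268755259, 'world_from_camera': array([[-1.74798920e-03, -9.96322195e-01,  8.56681329e-02,
         5.14876435e-01],
       [-9.99899446e-01,  5.35797514e-04, -1.41708059e-02,
        -7.28338040e-03],
       [ 1.40727876e-02, -8.56842890e-02, -9.96222947e-01,
         1.25501048e+00],
       [ 0.00000000e+00,  0.00000000e+00,  0.00000000e+00,
         1.00000000e+00]])}
{'time_s': 0.1, 'q': array([ 1.56961828e+00,  3.85477893e-01,  6.75228153e-03, -4.45650302e-04,
       -1.19401928e+00, -2.58585372e-01]), 'qd': array([-5.92364623e-04, -1.58916370e-03,  3.79527988e-03,  2.81992007e-03,
        2.29251522e-05, -7.54686942e-04]), 'effort': array([-8.46679177e-05, -3.93321025e+01,  1.88927847e+01,  4.19783100e+00,
       -2.60120098e-03,  1.87487913e-06]), 'position': array([0.16038771, 0.60351841, 0.23032648]), 'eef_rot': array([ 9.92806392e-04,  9.91566081e-01, -1.29598279e-01, -8.03544250e-05]), 'ft_force': array([ 0.95139843, -0.85768815,  0.09384092]), 'torque': array([-0.01632705,  0.05470753, -0.0200038 ]), 'grip_force': 0.0, 'width': 0.9977999900226603} -0.0187
```

View pics/top0.png

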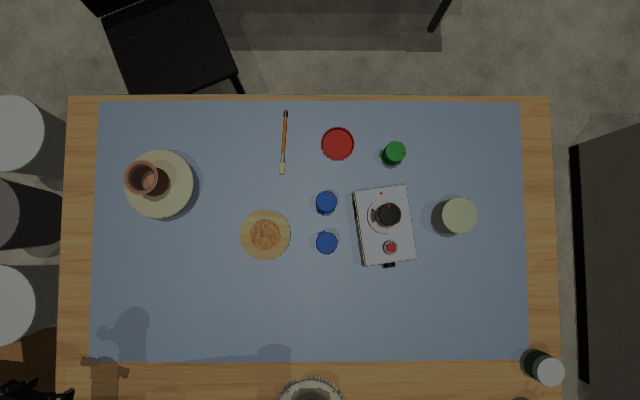

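View pics/scene0.png

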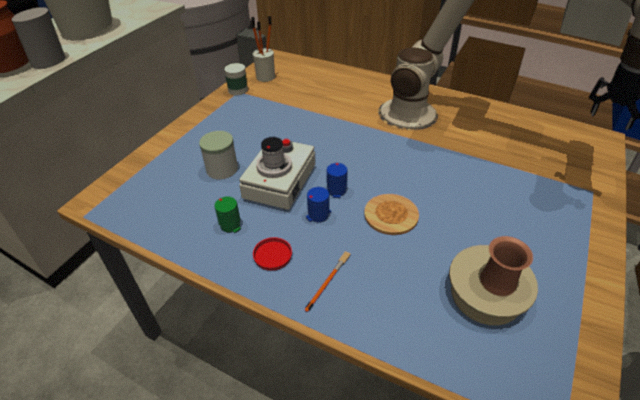

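Candidates for the jar in the top view are the steel jar with black lid on the mill (389,214), the blue look-alikes (326,202) and (326,242), and the green one (394,153). I choose the one on the mill, with its red button at (391,247). The bat is at (265,235), the tub at (459,216), the red lid at (337,143), the brush around (284,140) and the vase at (145,178).

```bash
cat > h.py <<'E'
import numpy as np,cv2
from cell import robot,optics
def ray(n,uv):
    c=optics.get_calibration(n);K=c["camera_matrix"];T=c["world_from_camera"]
    p=cv2.undistortPoints(np.array(uv,float).reshape(-1,1,2),K,np.array([c["k1"],0,0,0.]))[:,0]
    return T[:3,3],np.c_[p,np.ones(len(p))]@T[:3,:3].T
def onz(n,uv,z):
    o,d=ray(n,uv);return o+d*((z-o[2])/d[:,2])[:,None]
def proj(n,P):
    c=optics.get_calibration(n);T=np.linalg.inv(c["world_from_camera"])
    return cv2.projectPoints(np.array(P,float).reshape(-1,1,3),cv2.Rodrigues(T[:3,:3])[0],T[:3,3],c["camera_matrix"],np.array([c["k1"],0,0,0.]))[0][:,0]
def blob(m,box,amin=20):
    u0,v0,u1,v1=box;w=np.zeros_like(m,np.uint8);w[v0:v1,u0:u1]=m[v0:v1,u0:u1]
    n,l,s,c=cv2.connectedComponentsWithStats(w);i=1+np.argmax(s[1:,4]);return c[i],s[i],l==i
E
python3 - <<'E'
from h import *
t=np.load("top.npz");im=t["im"].astype(int);d=t["d"];hsv=cv2.cvtColor(t["im"],cv2.COLOR_RGB2HSV)
red=((hsv[...,0]<8)|(hsv[...,0]>172))&(hsv[...,1]>120)&(hsv[...,2]>60)
b,s,_=blob(red,(380,238,402,256));print("button",b,s,onz("top",b,.115))
blk=(hsv[...,2]<50)
for box in[(375,198,404,228)]:
    b,s,m=blob(blk,box);print("lid",b,s,"depth",np.median(d[m]))
    print(onz("top",b,.0875+.09), "lid z", (lambda r:r[0]+r[1][0]*np.median(d[m]))(ray("top",b)))
# bat edge: wood colour
wood=(hsv[...,0]>8)&(hsv[...,0]<28)&(hsv[...,1]>60)
b,s,m=blob(wood,(230,200,300,270));c=max(cv2.findContours(m.astype(np.uint8),0,2)[0],key=len);e=cv2.fitEllipse(c);print("bat",b,e,onz("top",e[0],.012))
cork,_,_,=blob(wood,(250,220,282,250));
# mill deck by white and depth
wh=(hsv[...,1]<60)&(hsv[...,2]>110)
b,s,m=blob(wh,(345,175,425,275));c=max(cv2.findContours(m.astype(np.uint8),0,2)[0],key=cv2.contourArea);r=cv2.minAreaRect(c);print("deck",r,onz("top",cv2.boxPoints(r),.085))
print("heights tub",[ (lambda r:r[0]+r[1][0]*d[v,u])(ray("top",(u,v))) for u,v in[(459,216),(326,202),(326,242),(394,153),(340,215)]])
a=cv2.resize(t["im"][170:280,340:490],None,fx=5,fy=5,interpolation=2);s=np.load("scene.npz")["im"];b=cv2.resize(s[125:215,230:320],None,fx=6,fy=6,interpolation=2)
cv2.imwrite("pics/c1.png",a[:,:,::-1]); cv2.imwrite("pics/c2.png",b[:,:,::-1])
E
```

```text
button [390.84375 247.0625 ] [387 243   9   9  64] [[ 0.48576024 -0.21633779  0.115     ]]
lid [387.4789357  214.55432373] [375 203  26  23 451] depth 1.0901266
[[ 0.57058905 -0.19745439  0.1775    ]] lid z [ 0.57106418 -0.19907622  0.16831068]
bat [264.67496191 234.37277806] ((265.06866455078125, 234.7045440673828), (47.69569396972656, 50.444881439208984), 53.16275405883789) [[0.52016806 0.13544216 0.012     ]]
deck ((384.5, 224.5), (99.0, 79.0), 90.0) [[ 0.68676249 -0.09571004  0.085     ]
 [ 0.68700375 -0.31922132  0.085     ]
 [ 0.41033027 -0.31313291  0.085     ]
 [ 0.41146463 -0.0938741   0.085     ]]
heights tub [array([ 0.5696036 , -0.40586545,  0.11337373]), array([ 0.61062885, -0.04204701,  0.08549109]), array([ 0.49944671, -0.04179909,  0.08255544]), array([ 0.7509574 , -0.23630205,  0.07909016]), array([ 0.57851684, -0.08619903,  0.00202325])]
```

View pics/c1.png

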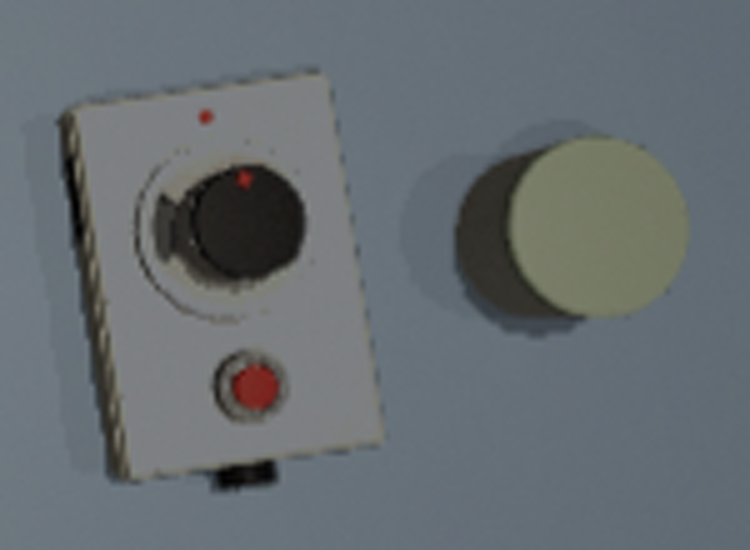

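The close crop confirms it: black lid centred at top pixel (389.6,214.2), its red dot up at (389,206), and the button at (391,247) with its grey boss. The deck's corners are clear as well.

```bash
python3 - <<'E'
from h import *
t=np.load("top.npz");d=t["d"];hsv=cv2.cvtColor(t["im"],cv2.COLOR_RGB2HSV)
cr=np.array([(75,112),(325,72),(382,440),(130,477)])/5+[340-.4,170-.4]
P=onz("top",cr,.085);print(P.round(4),np.linalg.norm(np.diff(P,axis=0),axis=1))
ax=(P[0]-P[3])+(P[1]-P[2]);ax/=np.linalg.norm(ax);yaw=np.arctan2(ax[1],ax[0]);c=P.mean(0)
org=c[:2]+.025*ax[:2];print("yaw",np.degrees(yaw),"mill from deck",org,"button",org-.088*ax[:2])
l=np.array([(248,221)])/5+[339.6,169.6]
z=np.array([(ray("top",l)[0]+ray("top",l)[1][0]*d[v,u])[2] for u in(386,389,392) for v in(212,214,217)]);print("lid z",z)
for zz in(.17,.175,.18):print(onz("top",l,zz))
cb=onz("top",[(390.84,247.06)],.115)[0,:2];print("ax from button->",cb+.088*ax[:2])
# scene views: lid and button
s=np.load("scene.npz");hs=cv2.cvtColor(s["im"],cv2.COLOR_RGB2HSV)
red=((hs[...,0]<8)|(hs[...,0]>172))&(hs[...,1]>120)&(hs[...,2]>60)
b,st,_=blob(red,(278,135,298,155));print("scene button",b,st,onz("scene",b,.112),"proj expected",proj("scene",[[*cb,.112]]))
# obstacles: max height map in world from scene/top depth
b=np.array([[265.07,234.7]]);print(onz("top",b,.012))
E
```

```text
[[ 0.6387 -0.1223  0.085 ]
 [ 0.6614 -0.2635  0.085 ]
 [ 0.4556 -0.2916  0.085 ]
 [ 0.4359 -0.151   0.085 ]] [0.14305631 0.20767053 0.1419672 ]
yaw 7.918369026994102 mill from deck [ 0.57265307 -0.20368534] button [ 0.48549212 -0.21580841]
lid z [0.16660592 0.17162597 0.1705593  0.17086845 0.16976197 0.16841052
 0.17056619 0.16828339 0.16950202]
[[ 0.57292666 -0.20328798  0.17      ]]
[[ 0.57265915 -0.20238475  0.175     ]]
[[ 0.57239164 -0.20148151  0.18      ]]
ax from button-> [ 0.57292796 -0.20420462]
scene button [285.69387755 142.06122449] [282 139   8   7  49] [[ 0.48645695 -0.21661285  0.112     ]] proj expected [[285.89897667 141.96230146]]
[[0.52018139 0.13543835 0.012     ]]
```

View pics/c2.png

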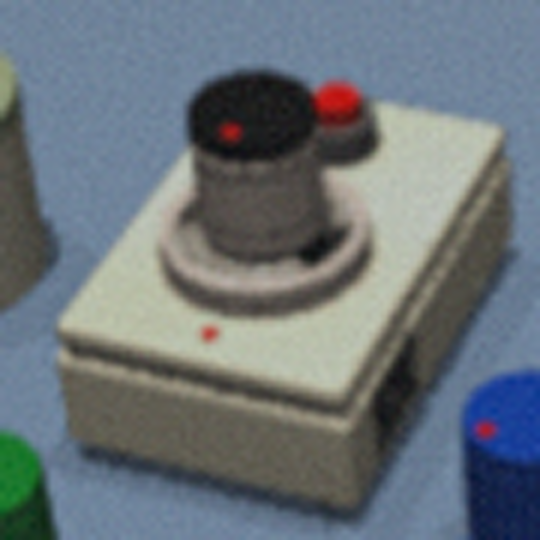

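```bash
python3 -m jog '[[0,0,0,0.5,0.5,0,-1],[0,0,0,1,1,0,-1],[0,0,0,1,1,0,-1],[0,0,0,1,1,0,-1]]' 30
python3 -m jog '[[0,0,0,0.5,0.5,0,-1],[0,0,0,1,1,0,-1],[0,0,0,1,1,0,-1],[0,0,0,1,1,0,-1]]'
python3 -m jog '[[0,0,0,0.5,0.5,0,-1],[0,0,0,1,1,0,-1],[0,0,0,1,1,0,-1],[0,0,0,1,1,0,-1]]'
```

```text
time_s: 0.5
position: [0.2329, 0.4773, 0.2313]
eef_rot: [0.001, 0.991, -0.131, -0.0]
ft_force: [0.3, -0.6, 0.9]
width: 0.331
grip_force: 0.0
time_s: 0.9
position: [0.3033, 0.3559, 0.2312]
eef_rot: [0.001, 0.991, -0.132, -0.0]
ft_force: [-0.0, 1.2, 0.1]
width: -0.004
grip_force: 0.0
time_s: 1.3
position: [0.3744, 0.2344, 0.2311]
eef_rot: [0.0, 0.991, -0.132, -0.0]
ft_force: [-0.2, -0.6, -0.7]
width: 0.005
grip_force: 0.0
```

```bash
python3 -m jog '[[0,0,0,0.5,0.5,0,-1],[0,0,0,1,1,0,-1],[0,0,0,1,1,0,-1],[0,0,0,1,1,0,-1]]' >/dev/null
python3 -m jog '[[0,0,0,0.5,0.5,0,-1],[0,0,0,1,1,0,-1],[0,0,0,1,1,0,-1],[0,0,0,1,1,0,-1]]' 
python3 -m jog '[[0,0,0,0.06,0.5,0,-1],[0,0,0,0.12,1,0,-1],[0,0,0,0.12,1,0,-1],[0,0,0,0.12,1,0,-1]]'
cat >> h.py <<'E'
def to(p):
    from scipy.spatial.transform import Rotation as R
    o=robot.get_obs();q=o["eef_rot"];r=R.from_quat(np.r_[q[1:],q[0]])
    x=r.as_matrix()[:,0];print("shift/0.1",(r.inv().apply(np.array(p)-o["position"])/.1).round(3),"yaw x",np.degrees(np.arctan2(x[1],x[0])).round(2),"tilt",np.degrees(np.arccos(-r.as_matrix()[2,2])).round(2),"pos",o["position"].round(4),"f",o["ft_force"].round(2),"tq",o["torque"].round(2),"w",round(o["width"],3),"g",round(o["grip_force"],1),"q",o["q"].round(2),"t",o["time_s"])
E
python3 -c "
from h import *;to([.4858,-.2163,.125])"
```

```text
time_s: 2.1
position: [0.5174, -0.0092, 0.2305]
eef_rot: [0.0, 0.991, -0.131, -0.0]
ft_force: [0.2, -1.0, -0.5]
width: -0.003
grip_force: 0.0
time_s: 2.5
position: [0.5014, -0.1068, 0.2311]
eef_rot: [-0.0, 0.992, -0.13, -0.0]
ft_force: [-0.4, 0.3, 0.3]
width: -0.003
grip_force: 0.0
shift/0.1 [0.132 1.098 1.061] yaw x -14.93 tilt 0.02 pos [ 0.5014 -0.1068  0.2311] f [-0.36  0.35  0.33] tq [ 0.04  0.   -0.02] w -0.003 g 0.0 q [ 0.11  0.19 -0.26 -0.   -1.11  1.2 ] t 2.5
```

```bash
python3 -m jog '[[0,0,0,0.06,0.5,0,-1],[0,0,0,0.13,1,0,-1],[0,0,0,0.13,1,0,-1],[0,0,0,0.13,1,0,-1]]' >/dev/null
python3 -m jog '[[0,0,0,0,0.1,0.4,-1],[0,0,0,0,0.1,0.8,-1],[0,0,0,0,0.1,0.98,-1],[0,0,0,0,0.1,0.98,-1],[0,0,0,0,0.1,0.98,-1]]' 
python3 - <<'E'
from h import *;to([.4858,-.2163,.125])
im,_=optics.get_image("scene");cv2.imwrite("pics/s2.png",cv2.resize(im[70:200,220:350],None,fx=4.5,fy=4.5)[:,:,::-1])
E
```

```text
time_s: 3.4
position: [0.4868, -0.2155, 0.134]
eef_rot: [0.0, 0.992, -0.128, 0.0]
ft_force: [-0.1, -0.6, 0.2]
width: -0.001
grip_force: 0.0
shift/0.1 [-0.008  0.01   0.09 ] yaw x -14.7 tilt 0.06 pos [ 0.4868 -0.2155  0.134 ] f [-0.13 -0.56  0.24] tq [ 0.01 -0.06 -0.01] w -0.001 g 0.0 q [-0.11  0.32 -0.36  0.   -0.89  1.43] t 3.4
```

View pics/s2.png

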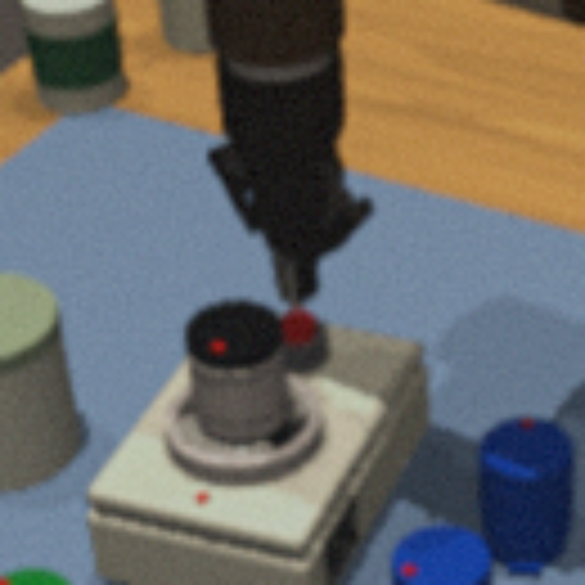

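The picture shows the closed fingertips (290,295) right above the red button (298,327). Now I descend and feel.

```bash
python3 -m jog '[[0,0,0,0,0.01,0.08,-1],[0,0,0,0,0.01,0.16,-1],[0,0,0,0,0.01,0.18,-1],[0,0,0,0,0.01,0.19,-1],[0,0,0,0,0.01,0.20,-1],[0,0,0,0,0.01,0.21,-1],[0,0,0,0,0.01,0.22,-1],[0,0,0,0,0.01,0.22,-1]]' 
python3 -m jog '[[0,0,0,0,0,0.01,-1],[0,0,0,0,0,0.02,-1],[0,0,0,0,0,0.02,-1]]'
```

```text
time_s: 4.25
position: [0.4851, -0.2181, 0.1112]
eef_rot: [0.0, 0.992, -0.13, -0.0]
ft_force: [-0.9, 0.6, 1.8]
width: -0.002
grip_force: 1.1
time_s: 4.55
position: [0.4855, -0.2181, 0.1089]
eef_rot: [-0.0, 0.992, -0.13, 0.0]
ft_force: [-0.2, -0.4, 1.0]
width: -0.001
grip_force: 0.0
```

```bash
python3 -m jog '[[0,0,0,0,0,0.01,-1],[0,0,0,0,0,0.01,-1]]';python3 -m jog '[[0,0,0,0,0,0.01,-1],[0,0,0,0,0,0.01,-1]]';
```

```text
time_s: 4.75
position: [0.4856, -0.218, 0.1081]
eef_rot: [-0.0, 0.992, -0.13, 0.0]
ft_force: [0.0, -0.7, 0.3]
width: -0.0
grip_force: 0.0
time_s: 4.95
position: [0.4856, -0.218, 0.1074]
eef_rot: [0.0, 0.992, -0.129, 0.0]
ft_force: [-0.2, 0.4, 2.0]
width: 0.003
grip_force: 0.8
```

```bash
python3 -m jog '[[0,0,0,0,0,0.01,-1],[0,0,0,0,0,0.01,-1]]';python3 -m jog '[[0,0,0,0,0,0.01,-1],[0,0,0,0,0,0.01,-1]]';
```

```text
time_s: 5.15
position: [0.4856, -0.2181, 0.1071]
eef_rot: [0.0, 0.992, -0.129, 0.0]
ft_force: [-1.3, 1.5, 5.2]
width: -0.001
grip_force: 2.5
time_s: 5.35
position: [0.4857, -0.2181, 0.107]
eef_rot: [0.0, 0.992, -0.129, 0.001]
ft_force: [-2.0, 2.0, 9.9]
width: -0.0
grip_force: 5.0
```

Firm stop at 0.107, 8 mm below the button's start height. Back off upwards, opening.

```bash
python3 -m jog '[[0,0,0,0,0,-0.4,-1],[0,0,0,0,0,-0.8,-1],[0,0,0,0,0,-1,0.5],[0,0,0,0,0,-1,1],[0,0,0,0,0,-1,1]]' 
python3 -m jog '[[0.0,0,0.28,0,0,-0.1,1],[0,0,0.56,0,0,-0.2,1],[0,0,0.84,0,0,-0.2,1],[0,0,1,0,0,-0.2,1],[0,0,1,0,0,-0.2,1],[0,0,1,0,0,-0.2,1]]'
python3 -m jog '[[0.0,0,0.28,0,0,0,1],[0,0,0.56,0,0,0,1],[0,0,0.84,0,0,0,1],[0,0,1,0,0,0,1],[0,0,1,0,0,0,1],[0,0,1,0,0,0,1]]'
python3 - <<'E'
from h import *;to([.5728,-.2035,.2])
im,_=optics.get_image("scene");cv2.imwrite("pics/s3.png",cv2.resize(im[70:200,220:350],None,fx=4.5,fy=4.5)[:,:,::-1])
im,_=optics.get_image("top");hs=cv2.cvtColor(im,cv2.COLOR_RGB2HSV)
for n in("scene",):
  im,_=optics.get_image(n);hs=cv2.cvtColor(im,cv2.COLOR_RGB2HSV)
  red=((hs[...,0]<8)|(hs[...,0]>172))&(hs[...,1]>120)&(hs[...,2]>60)
  print(blob(red,(278,135,298,155))[:2])
E
```

```text
time_s: 5.85
position: [0.4849, -0.2178, 0.205]
eef_rot: [-0.0, 0.992, -0.13, -0.0]
ft_force: [-0.7, 0.3, -0.8]
width: 0.506
grip_force: 0.0
time_s: 6.45
position: [0.4846, -0.2179, 0.2239]
eef_rot: [0.0, 0.925, -0.381, -0.001]
ft_force: [0.0, -0.1, -0.5]
width: 0.999
grip_force: 0.0
time_s: 7.05
position: [0.4851, -0.2179, 0.2248]
eef_rot: [0.0, 0.795, -0.607, -0.0]
ft_force: [0.1, -0.7, -0.2]
width: 1.0
grip_force: 0.0
shift/0.1 [ 0.092 -0.885  0.247] yaw x -74.74 tilt 0.05 pos [ 0.4851 -0.2179  0.2248] f [ 0.06 -0.72 -0.17] tq [-0.    0.03  0.01] w 1.0 g 0.0 q [-0.12  0.23 -0.23 -0.   -1.11  0.38] t 7.05
(array([285.66666667, 143.13888889]), array([282, 141,   8,   6,  36], dtype=int32))
```

View pics/s3.png

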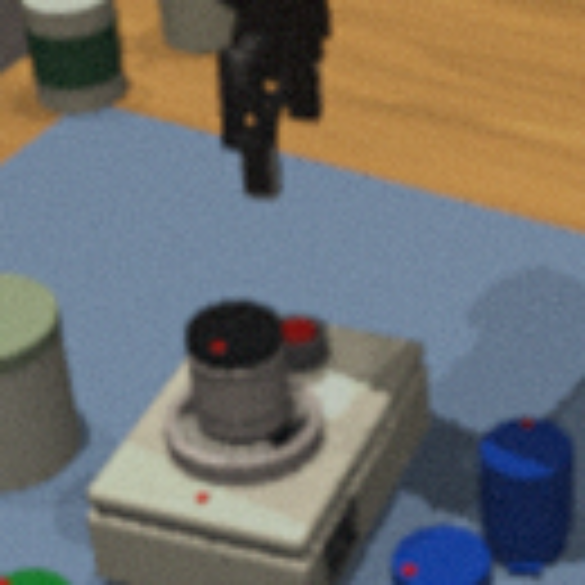

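The button now sits flush with its boss at (298,330), so it stayed in. Go over the jar and down around it.

```bash
python3 -m jog '[[0,0,0,0.05,-0.45,0,1],[0,0,0,0.09,-0.88,0,1],[0,0,0,0.09,-0.88,0,1],[0,0,0,0.09,-0.88,0,1]]' >/dev/null
python3 -c "
from h import *;to([.5728,-.2035,.119])"
```

```text
shift/0.1 [ 2.000e-03 -1.000e-03  1.052e+00] yaw x -74.82 tilt 0.11 pos [ 0.5728 -0.2034  0.2242] f [-0.65  0.42 -0.56] tq [-0.02  0.    0.05] w 1.002 g 0.0 q [-0.08  0.36 -0.05 -0.   -1.17  0.34] t 7.6
```

```bash
python3 -m jog '[[0,0,0,0,0,0.3,1],[0,0,0,0,0,0.5,1],[0,0,0,0,0,0.7,1],[0,0,0,0,0,0.85,1],[0,0,0,0,0,1,1],[0,0,0,0,0,1,1]]'
python3 -m jog '[[0,0,0,0,0,0.05,0.8],[0,0,0,0,0,0.05,0.6],[0,0,0,0,0,0.05,0.4],[0,0,0,0,0,0.05,0.2],[0,0,0,0,0,0.05,0.0],[0,0,0,0,0,0.05,0],[0,0,0,0,0,0.05,0]]' 25
python3 -c "
from h import *;to([.5728,-.2035,.119])"
```

```text
time_s: 8.2
position: [0.57, -0.2037, 0.1235]
eef_rot: [0.001, 0.794, -0.608, -0.002]
ft_force: [-0.1, -0.4, -0.2]
width: 1.001
grip_force: 0.0
time_s: 8.9
position: [0.5715, -0.2041, 0.1211]
eef_rot: [0.001, 0.794, -0.608, -0.001]
ft_force: [-5.3, -1.3, 6.2]
width: 0.701
grip_force: 26.5
shift/0.1 [-0.002 -0.014  0.021] yaw x -74.88 tilt 0.11 pos [ 0.5715 -0.2041  0.1211] f [-5.35 -1.28  6.16] tq [-0.32  1.61 -0.01] w 0.701 g 26.5 q [-0.08  0.45 -0.18  0.   -0.94  0.34] t 8.9
```

```bash
python3 -m jog '[[0,0,0,0,0.01,-0.01,-0.2],[0,0,0,0,0.01,-0.01,-0.2],[0,0,0,0,0.01,-0.01,-0.2]]' 45
python3 -c "
from h import *;to([.5728,-.2035,.119])"
```

```text
time_s: 9.2
position: [0.5714, -0.2041, 0.1215]
eef_rot: [0.0, 0.794, -0.608, -0.0]
ft_force: [-3.2, -2.5, 3.7]
width: 0.691
grip_force: 49.2
shift/0.1 [-0.002 -0.015  0.025] yaw x -74.89 tilt 0.03 pos [ 0.5714 -0.2041  0.1215] f [-3.22 -2.45  3.73] tq [-0.37  1.05 -0.06] w 0.691 g 49.2 q [-0.08  0.45 -0.18  0.   -0.94  0.34] t 9.2
```

```bash
python3 -m jog '[[0,0,-0.1,0,0.01,-0.01,-0.2],[0,0,-0.2,0,0.01,-0.02,-0.2],[0,0,-0.3,0,0.01,-0.02,-0.2],[0,0,-0.4,0,0.01,-0.02,-0.2],[0,0,-0.5,0,0.01,-0.02,-0.2],[0,0,-0.5,0,0.01,-0.02,-0.2]]'
python3 -c "
from h import *;to([.5714,-.2041,.1215])"
```

```text
time_s: 9.8
position: [0.5705, -0.2039, 0.1216]
eef_rot: [-0.0, 0.867, -0.499, -0.001]
ft_force: [0.0, -1.1, -6.4]
width: 0.69
grip_force: 50.3
shift/0.1 [ 0.007 -0.007  0.001] yaw x -59.88 tilt 0.08 pos [ 0.5705 -0.2039  0.1216] f [ 0.02 -1.06 -6.44] tq [-0.36  0.03  0.2 ] w 0.69 g 50.3 q [-0.08  0.45 -0.19 -0.   -0.94  0.6 ] t 9.8
```

```bash
python3 -m jog '[[0,0,-0.15,0,0,0.01,-0.2],[0,0,-0.3,0,0,0.01,-0.2],[0,0,-0.45,0,0,0.01,-0.2],[0,0,-0.6,0,0,0.01,-0.2],[0,0,-0.75,0,0,0.01,-0.2],[0,0,-0.9,0,0,0.01,-0.2],[0,0,-1,0,0,0.01,-0.2],[0,0,-1,0,0,0.01,-0.2]]'
python3 -m jog '[[0,0,-0.1,0,0,-0.01,-0.2],[0,0,-0.1,0,0,-0.01,-0.2]]'
python3 - <<'E'
from h import *;to([.5714,-.2041,.1215])
im,_=optics.get_image("scene");cv2.imwrite("pics/s4.png",cv2.resize(im[70:200,220:350],None,fx=4.5,fy=4.5)[:,:,::-1])
E
```

```text
time_s: 10.6
position: [0.5702, -0.2046, 0.1216]
eef_rot: [0.0, 0.966, -0.258, -0.001]
ft_force: [-1.1, -4.1, -3.7]
width: 0.69
grip_force: 50.5
time_s: 10.8
position: [0.57, -0.2046, 0.1216]
eef_rot: [0.0, 0.972, -0.233, -0.001]
ft_force: [0.3, -4.5, -8.7]
width: 0.692
grip_force: 51.0
shift/0.1 [ 0.011 -0.011  0.001] yaw x -26.98 tilt 0.11 pos [ 0.57   -0.2046  0.1216] f [ 0.33 -4.49 -8.73] tq [-1.52  0.08  0.16] w 0.692 g 51.0 q [-0.08  0.45 -0.19 -0.   -0.94  1.18] t 10.8
```

View pics/s4.png

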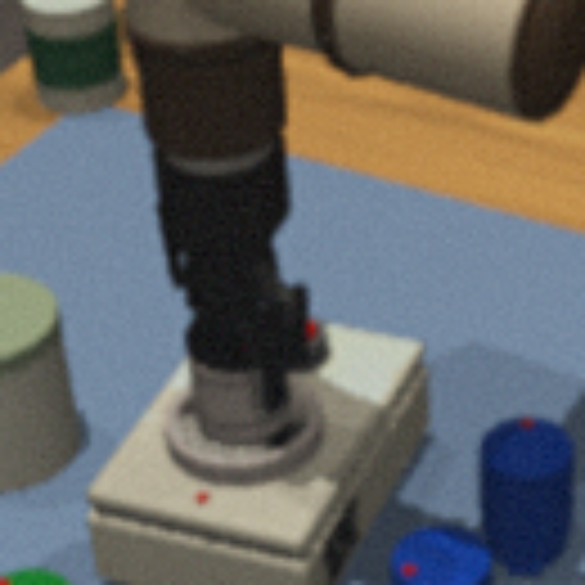

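Turned 48°, with the jar held down at constant height under an 8 N pull. From here I feel in 2° steps.

```bash
j(){ grep -E "position|ft_force"; }
python3 -m jog '[[0,0,-0.07,0,0.01,0,-0.2],[0,0,-0.07,0,0.01,0,-0.2]]'|j;python3 -m jog '[[0,0,-0.07,0,0,0,-0.2],[0,0,-0.07,0,0,0,-0.2]]'|j;python3 -m jog '[[0,0,-0.07,0,0,0,-0.2],[0,0,-0.07,0,0,0,-0.2]]'|j
python3 -c "
from h import *;to([.5714,-.2041,.1215])"
```

```text
position: [0.5698, -0.2047, 0.1217]
ft_force: [2.2, -3.1, -12.2]
position: [0.5697, -0.2047, 0.1217]
ft_force: [2.2, -2.5, -13.9]
position: [0.5696, -0.2047, 0.1218]
ft_force: [2.5, -3.2, -15.8]
shift/0.1 [ 0.015 -0.012  0.003] yaw x -20.68 tilt 0.13 pos [ 0.5696 -0.2047  0.1218] f [  2.55  -3.23 -15.75] tq [-1.11 -0.35  0.04] w 0.692 g 51.7 q [-0.08  0.45 -0.19 -0.   -0.94  1.29] t 11.45
```

```bash
j(){ grep -E "position|ft_force"; }
python3 -m jog '[[0,0,-0.07,0,0,0.015,-0.2],[0,0,-0.07,0,0,0.015,-0.2]]'|j;python3 -m jog '[[0,0,-0.07,0,0,0,-0.2],[0,0,-0.07,0,0,0,-0.2]]'|j;python3 -m jog '[[0,0,-0.07,0,0,0,-0.2],[0,0,-0.07,0,0,0,-0.2]]'|j
python3 -c "
from h import *;to([.5714,-.2041,.1215])"
```

```text
position: [0.5696, -0.205, 0.1217]
ft_force: [-0.9, -2.2, -9.1]
position: [0.5696, -0.2051, 0.1217]
ft_force: [-1.1, -1.8, -10.0]
position: [0.5697, -0.2052, 0.1217]
ft_force: [-0.9, -2.9, -10.2]
shift/0.1 [ 0.014 -0.015  0.002] yaw x -14.36 tilt 0.06 pos [ 0.5697 -0.2052  0.1217] f [ -0.88  -2.94 -10.16] tq [-1.01  0.39  0.02] w 0.69 g 52.1 q [-0.08  0.45 -0.19  0.   -0.94  1.4 ] t 12.05
```

```bash
j(){ grep -E "position|ft_force"; }
python3 -m jog '[[0,0,-0.07,0,0,0,-0.2],[0,0,-0.07,0,0,0,-0.2]]'|j;python3 -m jog '[[0,0,-0.07,0,0,0,-0.2],[0,0,-0.07,0,0,0,-0.2]]'|j;python3 -m jog '[[0,0,-0.07,0,0,0.005,-0.2],[0,0,-0.07,0,0,0.005,-0.2]]'|j
python3 -c "
from h import *;to([.5714,-.2041,.1215])"
```

```text
position: [0.5697, -0.2053, 0.1217]
ft_force: [-1.6, -3.7, -9.3]
position: [0.5697, -0.2055, 0.1217]
ft_force: [-1.6, -4.8, -10.2]
position: [0.5699, -0.2057, 0.1217]
ft_force: [-2.5, -4.6, -9.4]
shift/0.1 [ 0.013 -0.018  0.002] yaw x -8.05 tilt 0.06 pos [ 0.5699 -0.2057  0.1217] f [-2.46 -4.55 -9.39] tq [-1.59  0.7   0.05] w 0.69 g 52.2 q [-0.08  0.45 -0.19  0.   -0.94  1.51] t 12.65
```

```bash
j(){ grep -E "position|ft_force"; }
python3 -m jog '[[0,0,-0.07,-0.005,0.01,0,-0.2],[0,0,-0.07,-0.005,0.01,0,-0.2]]'|j;python3 -m jog '[[0,0,-0.07,0,0,0,-0.2],[0,0,-0.07,0,0,0,-0.2]]'|j;python3 -m jog '[[0,0,-0.07,0,0,0,-0.2],[0,0,-0.07,0,0,0,-0.2]]'|j
python3 -c "
from h import *;to([.5714,-.2041,.1215])"
```

```text
position: [0.5699, -0.206, 0.1218]
ft_force: [-1.8, -1.7, -7.8]
position: [0.5699, -0.2061, 0.1218]
ft_force: [-1.6, -2.9, -7.5]
position: [0.5701, -0.2064, 0.1219]
ft_force: [-0.4, -3.7, -6.6]
shift/0.1 [ 0.013 -0.023  0.004] yaw x -1.74 tilt 0.08 pos [ 0.5701 -0.2064  0.1219] f [-0.42 -3.7  -6.6 ] tq [-1.43  0.36 -0.02] w 0.691 g 52.3 q [-0.08  0.45 -0.19  0.   -0.93  1.62] t 13.25
```

```bash
j(){ grep -E "position|ft_force"; }
python3 -m jog '[[0,0,-0.07,0,0,-0.007,-0.2],[0,0,-0.07,0,0,-0.007,-0.2]]'|j;python3 -m jog '[[0,0,-0.07,0,0,0,-0.2],[0,0,-0.07,0,0,0,-0.2]]'|j;python3 -m jog '[[0,0,-0.07,0,0,0,-0.2],[0,0,-0.07,0,0,0,-0.2]]'|j
python3 -c "
from h import *;to([.5714,-.2041,.1215])"
```

```text
position: [0.5702, -0.2067, 0.1222]
ft_force: [0.5, -6.0, -9.2]
position: [0.5701, -0.2069, 0.1225]
ft_force: [-0.0, -4.7, -7.4]
position: [0.5702, -0.207, 0.1231]
ft_force: [-2.0, -4.7, -5.9]
shift/0.1 [ 0.014 -0.028  0.016] yaw x 4.57 tilt 0.14 pos [ 0.5702 -0.207   0.1231] f [-2.05 -4.71 -5.9 ] tq [-1.79  0.44 -0.06] w 0.691 g 52.6 q [-0.08  0.45 -0.19  0.   -0.94  1.73] t 13.85
```

Height is rising and the pull fading, so the lugs may be entering the gaps. Test with a little lift, holding the angle.

```bash
j(){ grep -E "position|ft_force"; }
python3 -m jog '[[0,0,0,0,0.01,0,-0.2],[0,0,0,0,0.01,-0.01,-0.2]]'|j;python3 -m jog '[[0,0,0,0,0,-0.01,-0.2],[0,0,0,0,0,-0.01,-0.2]]'|j
python3 -c "
from h import *;to([.5714,-.2041,.1215])"
```

```text
position: [0.5701, -0.2071, 0.124]
ft_force: [-2.7, -1.6, 0.1]
position: [0.5694, -0.2066, 0.1245]
ft_force: [-3.1, -0.4, -2.5]
shift/0.1 [ 0.022 -0.024  0.03 ] yaw x 4.61 tilt 0.03 pos [ 0.5694 -0.2066  0.1245] f [-3.13 -0.43 -2.51] tq [-0.09  0.97  0.04] w 0.691 g 52.9 q [-0.08  0.45 -0.18 -0.   -0.94  1.73] t 14.25
```

```bash
j(){ grep -E "position|ft_force"; }
python3 -m jog '[[0,0,0,0,0,-0.01,-0.2],[0,0,0,0,0,-0.02,-0.2],[0,0,0,0,0,-0.02,-0.2]]'|j;python3 -m jog '[[0,0,0,0,0,-0.01,-0.2],[0,0,0,0,0,-0.02,-0.2],[0,0,0,0,0,-0.02,-0.2]]'|j
python3 -c "
from h import *;to([.5714,-.2041,.1215])"
```

```text
position: [0.5693, -0.2066, 0.1257]
ft_force: [-3.3, 0.8, -4.2]
position: [0.5693, -0.207, 0.1279]
ft_force: [-3.3, -0.3, -4.2]
shift/0.1 [ 0.023 -0.027  0.064] yaw x 4.61 tilt 0.05 pos [ 0.5693 -0.207   0.1279] f [-3.31 -0.28 -4.19] tq [0.2  0.99 0.05] w 0.695 g 52.8 q [-0.08  0.44 -0.18 -0.   -0.95  1.73] t 14.85
```

Constant −4.2 N is the jar's weight alone, so it is free. Lift straight off.

```bash

python3 -m jog '[[0,0,0,0,0,-0.05,-0.2],[0,0,0,0,0,-0.1,-0.2],[0,0,0,0,0,-0.15,-0.2],[0,0,0,0,0,-0.2,-0.2],[0,0,0,0,0,-0.25,-0.2],[0,0,0,0,0,-0.35,-0.2],[0,0,0,0,0,-0.5,-0.2],[0,0,0,0,0,-0.65,-0.2],[0,0,0,0,0,-0.75,-0.2],[0,0,0,0,0,-0.8,-0.2],[0,0,0,0,0,-0.8,-0.2]]'
python3 - <<'E'
from h import *;to([.5202,.1354,.208])
im,_=optics.get_image("scene");cv2.imwrite("pics/s5.png",cv2.resize(im[50:200,210:360],None,fx=4,fy=4)[:,:,::-1])
E
```

```text
time_s: 15.95
position: [0.57, -0.2071, 0.2089]
eef_rot: [0.0, 0.999, 0.04, 0.001]
ft_force: [-0.2, -0.2, -2.8]
width: 0.691
grip_force: 52.7
shift/0.1 [-0.22  -3.454  0.007] yaw x 4.61 tilt 0.1 pos [ 0.57   -0.2071  0.2089] f [-0.2  -0.17 -2.77] tq [ 0.01 -0.    0.03] w 0.691 g 52.7 q [-0.08  0.37 -0.08 -0.   -1.13  1.73] t 15.95
```

View pics/s5.png

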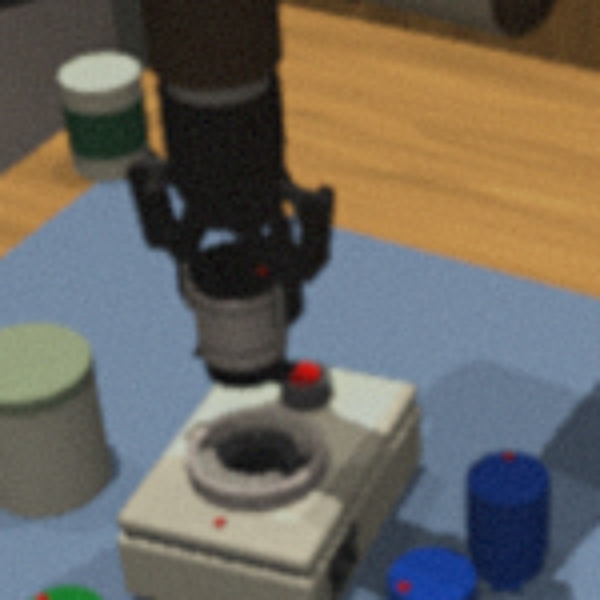

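The jar (240,300 in the crop) hangs upright, clear of the ring, with the red dot turned. Carry it to the bat.

```bash

python3 -m jog '[[0,0,0,-0.01,-0.15,0,-0.2],[0,0,0,-0.02,-0.4,0,-0.2],[0,0,0,-0.04,-0.65,0,-0.2],[0,0,0,-0.06,-0.9,0,-0.2]]' >/dev/null
python3 -m jog '[[0,0,0,-0.02,-0.3,0,-0.2],[0,0,0,-0.04,-0.6,0,-0.2],[0,0,0,-0.06,-0.9,0,-0.2]]' >/dev/null
python3 -m jog '[[0,0,0,-0.02,-0.3,0,-0.2],[0,0,0,-0.04,-0.6,0,-0.2],[0,0,0,-0.06,-0.9,0,-0.2]]'
python3 -m jog '[[0,0,0,-0.02,-0.25,0,-0.2],[0,0,0,-0.04,-0.5,0,-0.2],[0,0,0,-0.06,-0.65,0,-0.2],[0,0,0,-0.06,-0.7,0,-0.2],[0,0,0,-0.06,-0.7,0,-0.2],[0,0,0,-0.06,-0.7,0,-0.2]]'
python3 - <<'E'
from h import *;to([.518,.1325,.046])
E
```

```text
time_s: 17.0
position: [0.5288, 0.0622, 0.2073]
eef_rot: [0.0, 0.999, 0.04, -0.001]
ft_force: [-0.2, -0.0, -3.5]
width: 0.695
grip_force: 52.7
time_s: 17.6
position: [0.5183, 0.1293, 0.2078]
eef_rot: [0.0, 0.999, 0.04, -0.0]
ft_force: [0.2, -0.4, -3.0]
width: 0.687
grip_force: 52.7
shift/0.1 [ 1.000e-03 -3.300e-02  1.618e+00] yaw x 4.58 tilt 0.04 pos [0.5183 0.1293 0.2078] f [ 0.19 -0.37 -2.97] tq [-0.02  0.04 -0.08] w 0.687 g 52.7 q [ 0.55  0.25 -0.25  0.   -1.07  1.1 ] t 17.6
```

```bash

python3 -m jog '[[0,0,0,0,-0.03,0.15,-0.2],[0,0,0,0,-0.03,0.35,-0.2],[0,0,0,0,-0.03,0.55,-0.2],[0,0,0,0,-0.03,0.75,-0.2],[0,0,0,0,-0.03,0.9,-0.2],[0,0,0,0,-0.03,1,-0.2],[0,0,0,0,-0.03,1,-0.2]]' >/dev/null
python3 -m jog '[[0,0,0,0,0,0.15,-0.2],[0,0,0,0,0,0.3,-0.2],[0,0,0,0,0,0.45,-0.2],[0,0,0,0,0,0.52,-0.2],[0,0,0,0,0,0.52,-0.2],[0,0,0,0,0,0.52,-0.2]]'
python3 - <<'E'
from h import *;to([.518,.1325,.046])
im,_=optics.get_image("scene");cv2.imwrite("pics/s6.png",cv2.resize(im[130:250,320:460],None,fx=5,fy=5)[:,:,::-1])
E
```

```text
time_s: 18.9
position: [0.5189, 0.1331, 0.0569]
eef_rot: [-0.0, 0.999, 0.04, 0.001]
ft_force: [0.6, 0.4, -3.5]
width: 0.694
grip_force: 52.8
shift/0.1 [-0.01   0.006  0.109] yaw x 4.63 tilt 0.1 pos [0.5189 0.1331 0.0569] f [ 0.62  0.36 -3.5 ] tq [ 0.02 -0.01  0.05] w 0.694 g 52.8 q [ 0.55  0.43 -0.43  0.   -0.71  1.1 ] t 18.9
```

View pics/s6.png

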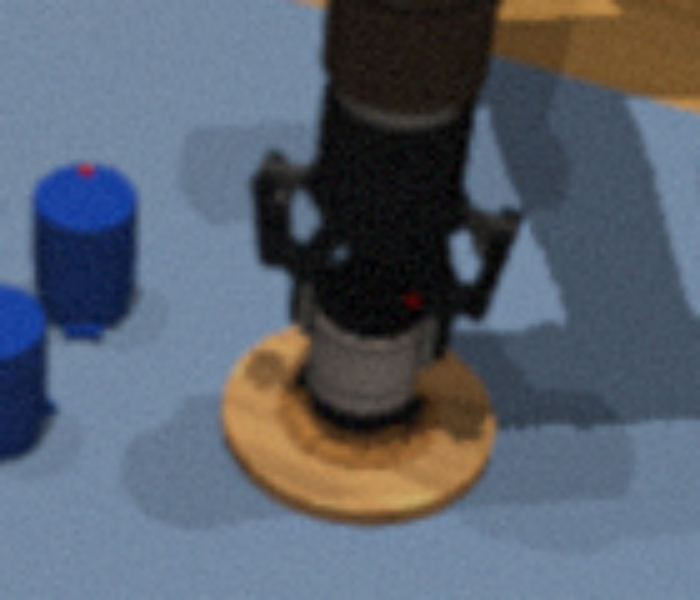

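The jar hangs a little above the cork disc, well centred: foot at crop (365,410), bat centre near (360,420). Lower by feel.

```bash
j(){ grep -E "position|ft_force"; }
python3 -m jog '[[0,0,0,0,0,0.02,-0.2],[0,0,0,0,0,0.04,-0.2],[0,0,0,0,0,0.06,-0.2],[0,0,0,0,0,0.08,-0.2],[0,0,0,0,0,0.08,-0.2]]'|j
python3 -m jog '[[0,0,0,0,0,0.01,-0.2],[0,0,0,0,0,0.01,-0.2]]'|j
python3 -m jog '[[0,0,0,0,0,0.01,-0.2],[0,0,0,0,0,0.01,-0.2]]'|j
```

```text
position: [0.5178, 0.1328, 0.0476]
ft_force: [0.6, -0.3, -3.9]
position: [0.5181, 0.1329, 0.0469]
ft_force: [0.2, 0.7, -2.4]
position: [0.5182, 0.133, 0.046]
ft_force: [0.4, 0.6, -3.6]
```

```bash
j(){ grep -E "position|ft_force"; }
python3 -m jog '[[0,0,0,0,0,0.01,-0.2],[0,0,0,0,0,0.01,-0.2]]'|j
python3 -m jog '[[0,0,0,0,0,0.01,-0.2],[0,0,0,0,0,0.01,-0.2]]'|j
```

```text
position: [0.5183, 0.1329, 0.046]
ft_force: [-2.8, -0.0, 4.5]
position: [0.5183, 0.133, 0.046]
ft_force: [-5.1, -0.9, 10.7]
```

```bash

python3 -m jog '[[0,0,0,0,0,-0.01,0],[0,0,0,0,0,-0.012,0.2],[0,0,0,0,0,-0.012,0.3],[0,0,0,0,0,-0.012,0.4],[0,0,0,0,0,-0.012,0.5],[0,0,0,0,0,-0.012,0.7],[0,0,0,0,0,-0.012,1],[0,0,0,0,0,-0.012,1],[0,0,0,0,0,-0.012,1]]' 20
python3 -m jog '[[0,0,0,0,0,-0.1,1],[0,0,0,0,0,-0.25,1],[0,0,0,0,0,-0.5,1],[0,0,0,0,0,-0.75,1],[0,0,0,0,0,-1,1],[0,0,0,0,0,-1,1]]'
python3 -m jog '[[0,0,0,0,0,-0.3,1],[0,0,0,-0.3,0,-0.6,1],[0,0,0,-0.7,0,-0.6,1],[0,0,0,-1,0,-0.6,1],[0,0,0,-1,0,-0.6,1],[0,0,0,-1,0,-0.6,1]]'
python3 - <<'E'
from h import *
for n,b in(("scene",(130,250,320,460)),("top",(190,280,220,310))):
    im,d=optics.get_image(n);c=im[b[0]:b[1],b[2]:b[3]]
    cv2.imwrite(f"pics/f_{n}.png",cv2.resize(c,(500,500))[:,:,::-1])
a=cv2.imread("pics/f_scene.png");b=cv2.imread("pics/f_top.png")
cv2.imwrite("pics/f.png",cv2.resize(np.hstack([a,b]),(800,400)));to([.52,.135,.1])
E
```

```text
time_s: 21.15
position: [0.5181, 0.1329, 0.045]
eef_rot: [0.0, 0.999, 0.04, -0.0]
ft_force: [-0.1, -0.0, -0.0]
width: 0.998
grip_force: 0.0
time_s: 21.75
position: [0.5205, 0.134, 0.1499]
eef_rot: [-0.002, 0.999, 0.041, 0.004]
ft_force: [0.3, 0.5, 0.2]
width: 1.0
grip_force: 0.0
time_s: 22.35
position: [0.4183, 0.1249, 0.2058]
eef_rot: [-0.0, 0.999, 0.041, 0.001]
ft_force: [-0.3, 0.6, -0.1]
width: 0.996
grip_force: 0.0
shift/0.1 [ 1.012 -0.017  1.054] yaw x 4.62 tilt 0.04 pos [0.4192 0.1252 0.2054] f [ 0.46 -0.06 -0.39] tq [-0.03  0.    0.02] w 0.998 g 0.0 q [ 0.66  0.08 -0.47  0.   -1.02  0.99] t 22.45
```

View pics/f.png

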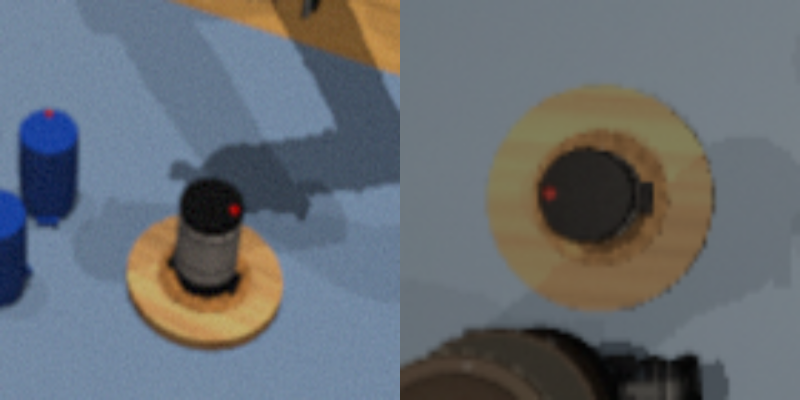

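The jar stands upright and released on the cork disc, with the lid at (585,195) in the right panel and the bat centre at (600,198), an offset explained by parallax. The gripper is clear of it.

```bash
python3 -c "
from cell import robot;print(robot.sign_off())"
```

```text
the job is handed in; nothing more can be done
None
```

The job is handed in: the button was pushed in and stayed down, the jar came free at about 80° anticlockwise, and it now stands upright and released near the middle of the bat; the sign-off returned no verdict.

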